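Set the short leg of a bath stool to the next hole

ROBOT

A 6-joint arm with a two-finger parallel gripper is mounted at the origin on the work surface. World frame = base frame: x ahead of the robot, y to its left, z up, the work surface at z = 0. Lengths are in m, angles in rad, forces in N, time in s.
With the tool pointing down it reaches from about 0.35 to 0.85 m from the base axis. Payload 8.1 kg.
Tool frame: the origin (TCP) lies midway between the tips of the shut fingers; the grasp point (between the pads) lies 19 mm behind it (robot.grip_point_offset is the distance from the TCP to the grasp point, in m); z points along the fingers, y is the line along which they close (so a half turn about z gives the same grasp; the last joint's range is limited). The gripper opens to 93 mm and grips with 3 to 60 N. Pads are 15 mm wide; open, the fingers measure 128 mm over their backs; the gripper's body (75 mm by 188 mm) begins 65 mm behind the grasp point.
Start: joints at [-1.316, 0.13, 1.488, -0, 1.523, -0.085], TCP at [0.2, -0.566, 0.219] pointing down, gripper open.
Joint ranges: [-2.96, 2.96], [-0.89, 2.26], [0.02, 2.5], [-1.34, 4.48], [0, 2.73], [-2.66, 2.66]. Speed limits (rad/s): [2.39, 2.39, 2.79, 3.14, 3.14, 3.14].

INTERFACE

Orientations are given as a rotation vector (axis times angle).
In Python, from plant import robot, read_camera, job gives the robot as it stands.
- The arm moves only by the shell command python3 -m inch 'ROWS' [FORCE]. ROWS is JSON, one flat list of numbers, 5 for each row, row after row: the shift along the world's x, y, z in mm, then the turn about the world's z in degrees, then the opening in per cent of the stroke, from 0 (shut) to 100 (fully open). In form: [dx, dy, dz, yaw, hand, dx, dy, dz, yaw, hand, ...]. A call has 1 to 10 rows; each row is the pose to reach, as a shift and turn from the pose commanded when the call began; what a row does not reach only later rows make up. A row lasts 1/12 s, in which the tool goes at most 41.7 mm and 7.16 degrees, less where a joint would pass 70% of its speed; a pose out of reach is approached as far as the arm can. A call with a gripper value outside its range is refused whole. The fingers move at their own pace and stop on an object; FORCE is the grip in N (left out, the last holds). Time passes only in rows, so rows that repeat a pose let the fingers close. It gives the time, the measured TCP pose, the force, the opening and the grip force at its end, in the units of the state.
- robot.read_state(): the state, without advancing time (a new reading comes with each control period).
- read_camera(name): name is "scene" or "top" or "wrist"; returns a dict with "image" (400x640x3 uint8, blue, green, red), "K" (3x3 intrinsics, pixels), "extrinsics" (4x4, takes a point from world to camera coordinates); the wrist camera has in their place "mount" (4x4, takes a point from camera to tool coordinates, whose origin is the TCP and whose axes are the flange's). Camera axes: x right, y down, z forward; pixel columns grow to the right and rows downward; lengths in m; the calibration is good to about 2 mm. A picture is of the moment at which its call begins: read the wrist's pose just before it. There is no depth.
- job.close_job(): hands the job in; it is judged then, once.
The state is a dict: "t": time; "q": joint angles; "dq": joint speeds; "joint_torque": joint torques, N m; "tool_pos": TCP position; "orientation": TCP orientation; "force": force on the tool from outside, world axes, zero at the start; "wrist_torque": the same for the moment, N m; "opening": finger opening in m; "gripper_force": force on a finger pad.
Only numpy, scipy, OpenCV 4.12 (cv2) and the standard library are available. Lean on these libraries where they do the work, as an engineer would, in place of code of your own. Each camera call takes 0.05 s, during which the arm holds its last target. There are 200 camera calls.

TASK

The bath stool lies on its side: three legs are set to the middle hole, but one of the two upper legs is still one hole short. Press that leg's snap button in flush, slide its tube out to the next hole until the button clicks out again, then let go. Feel for the click and stop there: never drag the tube hard against the button, and leave the other legs and the things lying between the legs where they are.

Things in the scene. Friction and masses are not known exactly. Their poses are not given: they have to be found in the camera images.
- leg_short: Fixed root of the upper leg to be set: a 23 mm post, 101 mm long, that stands out from the underside of the stool's seat board (board 36 mm thick, 380 mm wide, 280 mm high as it lies). Origin: on the leg's axis at the board's face, 252 mm above the table. x: level, along the leg towards the foot. y: level, towards the side on which the button stands out. z: up.
- leg_short_sleeve: The leg's steel tube: a 28 mm round sleeve over the post, from 6 to 134 mm along leg_short's x at the start, with a 56 mm rubber foot on its end to 152 mm. It only slides along x, with a steady drag of 12 N. A row of three holes in its +y side, roughly 25 to 30 mm apart (9.5 mm wide); the button stands in the one nearest the foot. Origin as leg_short's at the start; moves with the tube.
- leg_short_snap: The snap button: an 8 mm round-ended spring pin in the post, 81 mm along leg_short's x, that stands out level through the tube's hole to the +y side by 4 mm. Its spring gives 1.5 N out and 4 N when flush. Pressed flush, the tube can be drawn over it; below the tube's wall it stays down until the next hole. Origin as leg_short's at the start.
- leg_short_button_tip (a point): The outermost point of that button, 18 mm to the side of the leg's axis when it stands out, 14 mm when flush with the tube.
- short_slide (a joint): How far that leg's tube is drawn out (m): about 0 at the start, grows outwards; the next hole lies roughly 0.025 to 0.030 out, where the button must be felt to click. At a hole it has about 1 mm of play either way.
- short_press (a joint): How far that leg's button is pressed in (m): 0 standing out, 0.004 flush with the tube, 0.0055 under the tube's wall.
- leg_set: Root of the other upper leg, already on the middle hole: the same leg, 324 mm to the side, same directions of axes and button side. Not to be touched.
- set_slide (a joint): How far the other upper leg's tube has been moved from its set place (m), 0 at the start.
- set_press (a joint): How far the other upper leg's button is pressed in (m), 0 standing out.
- stool: The white bath stool, lying on the long edge of its seat board; it does not move. Origin on the table below the middle of the board's underside; x: level, the way the feet point. The two lower legs lie below the upper ones, 28 mm above the table.
- glue: Yellow glue bottle with a red cap, 52 mm wide, 130 mm tall, between the legs. Origin under its foot.
- tape: Cardboard tape roll, 90 mm across, 22 mm high, lying between the legs. Origin under its middle.
- spare_foot: Spare rubber foot, 56 mm across, 28 mm high. Origin under its middle.

How it is judged:
By the outcome, as a careful person would: the job done as asked, in the order asked, and still so for the second after the job is handed in, with the robot touching nothing.
It also fails if it takes over 45 s, if anything falls off the work surface, if the arm or the gripper's body presses on something with over 40 N, if the wrist force passes 120 N, or if a joint passes its speed limit or range.

## Working session

There is one attempt and no reset: what is moved stays moved. The work goes in short steps, Python scripts to look and compute and a shell command to move; the robot and the scene stay as the last step left them, time stands still between calls to the robot, and variables do not carry over. Pictures are saved under pics/ and viewed, at most 10 in all, crops included, and the job is handed in when it is done.

```bash
ls; mkdir -p pics
python3 - <<'E'
from plant import robot, read_camera
import cv2
s=robot.read_state(); print(s)
for n in("scene","top"):
    c=read_camera(n); cv2.imwrite(f"pics/{n}0.png",c["image"]); print(n,c["K"].tolist(),c["extrinsics"].round(4).tolist())
print(read_camera("wrist")["mount"].round(4).tolist(), robot.grip_point_offset)
E
```

```text
pics
{'t': 0.0, 'q': array([-1.31645646e+00,  1.31133999e-01,  1.48926734e+00,  2.55739279e-05,
        1.52299548e+00, -8.53990257e-02]), 'dq': array([ 0.00049118,  0.00050467, -0.00091586,  0.00123457, -0.00012788,
       -0.00069065]), 'joint_torque': array([ 4.93111238e-04, -5.59840572e+01, -4.91751623e+01,  7.69427698e-02,
        3.53339477e-02, -1.35030209e-04]), 'tool_pos': array([ 0.19983343, -0.56514847,  0.21761023]), 'orientation': array([-3.09460157e+00, -5.30791583e-01,  1.99007931e-04]), 'force': array([ 0.00474063, -0.06619828, -0.20654969]), 'wrist_torque': array([-0.01906192, -0.01434464, -0.06394559]), 'gripper_force': 0.0, 'opening': 0.09312859751074277}
scene [[448.0376726819177, 0.0, 316.74832435430426], [0.0, 448.0376726819177, 195.93919572794965], [0.0, 0.0, 1.0]] [[-0.5771, 0.8167, 0.0041, 0.2754], [0.673, 0.4785, -0.564, -0.2736], [-0.4626, -0.3227, -0.8258, 1.3463], [0.0, 0.0, 0.0, 1.0]]
top [[365.9377652509972, 0.0, 319.9142832203649], [0.0, 365.9377652509972, 197.45858045292496], [0.0, 0.0, 1.0]] [[-0.004, -0.9994, -0.0341, 0.0454], [-0.9968, 0.0067, -0.08, 0.5491], [0.0802, 0.0337, -0.9962, 0.8834], [0.0, 0.0, 0.0, 1.0]]
[[-0.0003, -0.9677, -0.2521, 0.0696], [1.0, -0.0003, -0.0001, 0.0003], [0.0, -0.2521, 0.9677, -0.1669], [0.0, 0.0, 0.0, 1.0]] 0.0188
```

View pics/scene0.png

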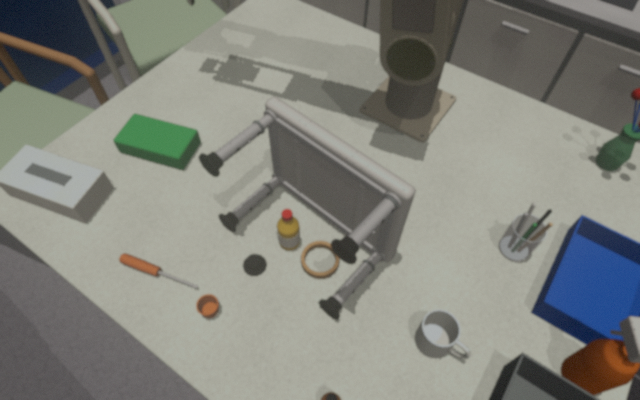

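View pics/top0.png

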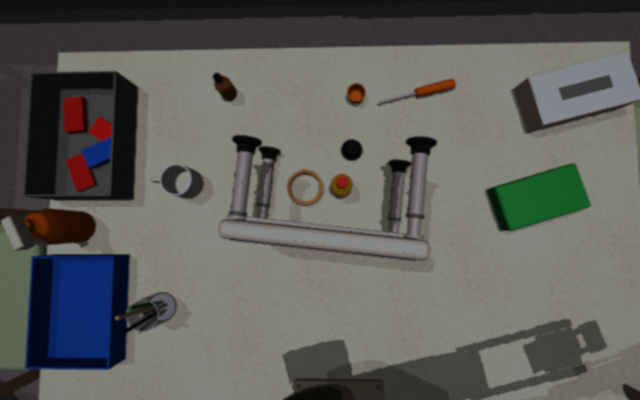

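Top view: the left upper leg (tube from about (239,217) to foot (247,143)) looks shorter than the right one (412,238)→(421,145). Its button side (+y, image left) is the outer side. I'll measure this with rays onto z = 0.252.

```bash
cat > h.py <<'E'
import numpy as np
from plant import robot, read_camera
def onplane(c,uv,z):
    E=c["extrinsics"];R,t=E[:3,:3],E[:3,3]
    o=-R.T@t; d=R.T@np.linalg.inv(c["K"])@np.array([*uv,1.])
    return o+d*(z-o[2])/d[2]
def wristcam(pos,rv):
    from scipy.spatial.transform import Rotation as Ro
    c=read_camera("wrist"); T=np.eye(4);T[:3,:3]=Ro.from_rotvec(rv).as_matrix();T[:3,3]=pos
    c["extrinsics"]=np.linalg.inv(T@c["mount"]); return c
E
python3 - <<'E'
from h import *
import cv2
c=read_camera("top"); im=c["image"]
crop=im[125:270,205:440]; cv2.imwrite("pics/topc.png",cv2.resize(crop,None,fx=3.4,fy=3.4,interpolation=cv2.INTER_CUBIC))
# dark masks of feet
m=(im.max(2)<45).astype(np.uint8)
n,l,s,ce=cv2.connectedComponentsWithStats(m[120:180,220:450])
for i in range(1,n):
    if s[i,4]>30: print("dark",s[i]+[220,120,0,0,0])
for nm,a,b in(("L",(239,217),(247,143)),("R",(412,238),(421,145))):
    A,B=onplane(c,a,.252),onplane(c,b,.252); print(nm,A.round(3),B.round(3),np.linalg.norm(B-A).round(3),np.degrees(np.arctan2(*(B-A)[1::-1])))
A,B=onplane(c,(222,228),.28),onplane(c,(428,248),.28);print("board edge",A,B,np.linalg.norm(A-B),np.degrees(np.arctan2(*(A-B)[1::-1])))
E
```

```text
dark [233 136  28  18 335]
dark [407 137  29  18 357]
dark [342 140  20  20 317]
dark [260 147  20  14 183]
dark [389 160  22  14 205]
L [0.496 0.185 0.252] [0.635 0.172 0.252] 0.14 -5.441950816646786
R [ 0.456 -0.132  0.252] [ 0.627 -0.153  0.252] 0.172 -6.873316777385283
board edge [0.4753706  0.20787857 0.28      ] [ 0.43941683 -0.15343516  0.28      ] 0.36309818199943056 84.31729322351882
```

View pics/topc.png

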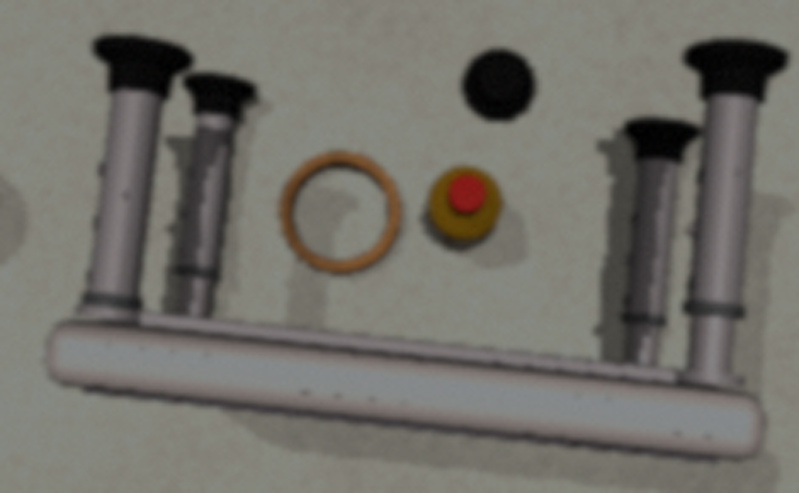

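The top crop confirms it. The left upper leg (foot at crop (143,60), tube collar right at the board at (112,300)) is the short one, 140 mm against 172 mm, with yaw about -5.6°. The button should be near (0.575, 0.178, 0.252). I'll raise the arm and go above it.

```bash
python3 -m inch '[0,0,40,0,100, 0,0,80,0,100, 10,20,120,0,100, 25,55,150,0,100, 42,90,180,0,100, 60,127,180,0,100, 78,164,180,-4,100, 96,201,180,-8,100, 114,238,180,-12,100, 132,275,180,-16,100]' && python3 -m inch '[18,37,0,-4,100, 36,74,0,-9,100, 54,111,0,-9,100, 72,148,0,-9,100, 90,185,0,-9,100, 108,222,0,-9,100, 126,259,0,-9,100, 144,296,0,-9,100, 162,333,0,-9,100, 180,370,0,-9,100]'
```

```text
t: 1.03
tool_pos: [0.3268, -0.3002, 0.3987]
orientation: [3.14, 0.089, 0.001]
force: [0.7, -0.1, -0.3]
opening: 0.0929
gripper_force: 0.0
t: 1.87
tool_pos: [0.5069, 0.0702, 0.3986]
orientation: [3.138, -0.151, 0.001]
force: [0.9, -1.0, 1.4]
opening: 0.0931
gripper_force: 0.0
```

```bash
python3 -m inch '[18,32,0,0,100, 36,64,0,0,100, 50,90,0,0,100, 60,104,0,0,100, 64,108,0,0,100, 64,108,0,0,100, 64,108,0,0,100]'
python3 - <<'E'
from h import *
import cv2
s=robot.read_state(); c=wristcam(s["tool_pos"],s["orientation"])
np.savez("w1.npz",**{k:c[k] for k in("image","K","extrinsics")}); cv2.imwrite("pics/w1.png",c["image"]); print(s["tool_pos"],s["orientation"])
E
```

```text
t: 2.45
tool_pos: [0.5703, 0.1754, 0.3984]
orientation: [3.137, -0.152, -0.001]
force: [-0.3, -0.1, 0.0]
opening: 0.0927
gripper_force: 0.0
[0.57033628 0.17542528 0.39837691] [ 3.13735827e+00 -1.51675516e-01 -1.05085160e-03]
```

View pics/w1.png

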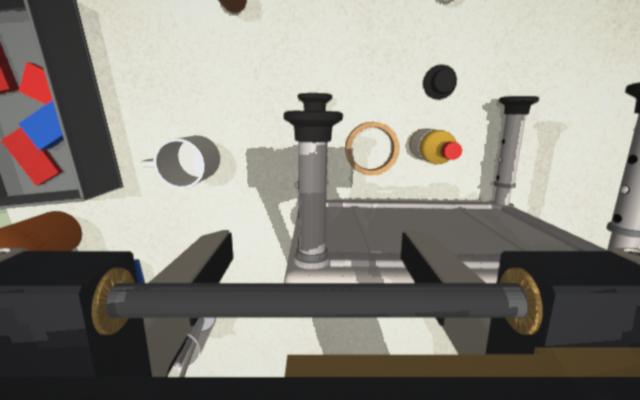

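Wrist view: the leg runs from the foot at (313,125) to the collar at (311,257), with the button bump on its left edge near (298,187). I'll crop in and measure the edges.

Run:
```python
from h import *
import cv2
c=dict(np.load("w1.npz")); im=c["image"]
cr=im[95:275,270:355]; cv2.imwrite("pics/w1c.png",cv2.resize(cr,None,fx=3.3*1,fy=3.3,interpolation=cv2.INTER_CUBIC)[:600])
cr=im[135:255,285:345]; g=cv2.cvtColor(im,cv2.COLOR_BGR2GRAY).astype(int)
for v in range(145,250,6):
    r=g[v,285:345]; print(v,r[5:48].tolist()) if v in(169,187,193) else None
p1=[];
for v in(150,165,210,240):
    r=cv2.GaussianBlur(g[v:v+1].astype(np.float32),(3,1),0)[0]; d=np.diff(r)
    # strongest edges near the tube sides
    l=290+np.argmax(abs(d[290:308])); q=316+np.argmax(abs(d[316:335])); m=((l+q)/2+.5,v+.5)
    P=onplane(c,m,.252); print(v,l,q,P.round(4), "width",np.linalg.norm(onplane(c,(l,v),.252)-onplane(c,(q,v),.252)).round(4)); p1.append(P)
for uv in((313,112),(311,262),(299,187)): print(uv,onplane(c,uv,.252).round(4))
```

```text
169 [149, 149, 149, 149, 148, 148, 148, 140, 119, 109, 111, 116, 120, 123, 127, 130, 132, 133, 133, 135, 136, 137, 135, 132, 129, 127, 127, 126, 123, 121, 117, 114, 113, 109, 103, 95, 98, 124, 147, 153, 154, 152, 149]
187 [151, 151, 151, 149, 140, 128, 123, 115, 86, 97, 110, 116, 121, 124, 128, 131, 133, 132, 133, 133, 135, 137, 134, 131, 128, 127, 126, 126, 124, 120, 117, 114, 111, 107, 100, 98, 116, 140, 148, 149, 149, 150, 150]
193 [151, 152, 153, 154, 154, 153, 151, 143, 121, 107, 99, 98, 101, 105, 107, 110, 111, 115, 126, 127, 119, 115, 113, 111, 109, 109, 109, 109, 108, 104, 102, 102, 100, 97, 92, 94, 114, 138, 147, 148, 149, 150, 149]
150 299 327 [0.607  0.1745 0.252 ] width 0.027
165 297 326 [0.5926 0.1774 0.252 ] width 0.0283
210 290 323 [0.5474 0.187  0.252 ] width 0.0334
240 291 322 [0.5151 0.1904 0.252 ] width 0.0322
(313, 112) [0.6428 0.1714 0.252 ]
(311, 262) [0.4905 0.1888 0.252 ]
(299, 187) [0.5725 0.1924 0.252 ]
```

View pics/w1c.png

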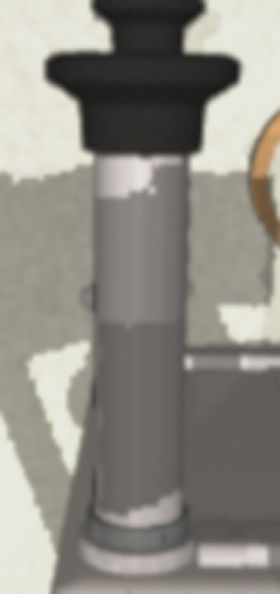

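```bash
python3 -m inch '[3,4,-25,0,100, 4,4,-60,0,100, 4,4,-95,0,100, 4,4,-125,0,100, 4,4,-145,0,100, 4,4,-158,0,100, 4,4,-165,0,100, 4,4,-165,0,100, 4,4,-165,0,60, 4,4,-165,0,60]'
python3 - <<'E'
from h import *
import cv2
s=robot.read_state(); c=wristcam(s["tool_pos"],s["orientation"])
cv2.imwrite("pics/w2.png",c["image"]); print(s["tool_pos"],s["orientation"])
E
```

```text
t: 3.33
tool_pos: [0.5756, 0.18, 0.236]
orientation: [-3.137, 0.152, -0.005]
force: [0.5, -0.2, 0.5]
opening: 0.0839
gripper_force: 0.0
[0.57555414 0.18004018 0.2359966 ] [-3.13705433  0.15188904 -0.00516913]
```

View pics/w2.png

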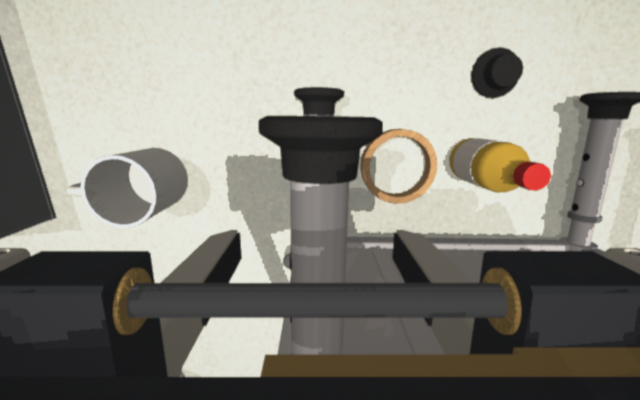

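Fingers straddle the tube, with tips at (240,235) and (395,235). The button is at about (290,261) on the tube's left edge. I'll check its place against the pad.

Run:
```python
from h import *
s=robot.read_state(); c=wristcam(s["tool_pos"],s["orientation"])
print(s["tool_pos"],s["opening"])
g=c["image"].max(2)
for v in (250,255,258,261,264,267,271): print(v,g[v,278:300].tolist())
for uv in((287,261),(287,262)):
    P=onplane(c,uv,.252); u=np.array([.9953,-.0966]);w=np.array([.0966,.9953]); d=P[:2]-s["tool_pos"][:2]; print(P.round(4),"along",d@u,"side",d@w)
for v in(195,225): 
    r=g[v].astype(int); l=280+np.argmax(-np.diff(r[280:305])); q=335+np.argmax(abs(np.diff(r[335:360]))); P=onplane(c,((l+q)/2+.5,v),.252); d=P[:2]-s["tool_pos"][:2]; print(v,l,q,"along",d@u,"side",d@w)
```

```text
[0.57556844 0.18014113 0.2358994 ] 0.08035997758183785
250 [228, 231, 231, 231, 232, 231, 222, 184, 161, 158, 157, 152, 130, 105, 103, 109, 114, 116, 118, 122, 123, 125]
255 [184, 221, 230, 232, 233, 227, 188, 134, 106, 97, 93, 86, 64, 75, 86, 91, 93, 95, 96, 99, 103, 105]
258 [155, 174, 208, 226, 225, 192, 132, 102, 99, 100, 99, 83, 55, 59, 81, 90, 93, 94, 96, 98, 99, 101]
261 [154, 155, 176, 218, 218, 155, 106, 102, 104, 106, 104, 88, 55, 54, 79, 89, 93, 95, 96, 98, 99, 100]
264 [152, 154, 157, 161, 169, 175, 138, 109, 106, 108, 106, 88, 54, 47, 78, 90, 93, 94, 96, 98, 99, 101]
267 [154, 154, 155, 156, 178, 221, 225, 205, 168, 138, 118, 97, 61, 52, 79, 90, 93, 95, 96, 99, 100, 100]
271 [156, 155, 154, 153, 153, 156, 177, 219, 228, 228, 229, 229, 215, 146, 95, 90, 93, 94, 96, 98, 100, 101]
[0.5748 0.1951 0.252 ] along -0.002182578387108347 side 0.014847044924412151
[0.5743 0.1952 0.252 ] along -0.0027356159250300385 side 0.014859774694174956
195 289 348 along 0.032374137110716995 side -0.0013763809206401825
225 290 354 along 0.017127093963226404 side -0.00313064424223533
```

```bash
python3 -m inch '[-1,-1,-2,0,50, -2,-2,-3,0,45, -2,-2,-3,0,40, -2,-2,-3,0,40, -2,-2,-3,0,40, -2,-2,-3,0,40, -2,-2,-3,0,40]' 30; python3 -m inch '[0,0,0,0,25, 0,0,0,0,20, 0,0,0,0,20, 0,0,0,0,20, 0,0,0,0,20, 0,0,0,0,20]' 30
```

```text
t: 4.02
tool_pos: [0.5726, 0.1783, 0.2307]
orientation: [-3.138, 0.151, -0.0]
force: [-0.7, 1.6, -0.9]
opening: 0.0375
gripper_force: 0.8
t: 4.52
tool_pos: [0.5727, 0.1796, 0.2307]
orientation: [-3.135, 0.15, -0.001]
force: [2.1, 7.9, -0.8]
opening: 0.0274
gripper_force: 30.0
```

```bash
python3 -m inch '[0,1,0,0,20, 1,1,0,0,20, 2,1,0,0,20, 3,1,0,0,20, 4,0.6,0,0,20, 5,0.5,0,0,20]'; python3 -m inch '[0,0,0,0,20,0,0,0,0,20]'
```

```text
t: 5.02
tool_pos: [0.575, 0.1794, 0.2306]
orientation: [-3.137, 0.15, 0.008]
force: [-13.9, 3.6, 7.5]
opening: 0.0272
gripper_force: 30.0
t: 5.18
tool_pos: [0.5752, 0.1794, 0.2306]
orientation: [-3.137, 0.15, 0.008]
force: [-12.8, 3.7, 5.3]
opening: 0.0272
gripper_force: 30.0
```

```bash
python3 -m inch '[2,-0.2,0,0,20, 4,-0.4,0,0,20, 6,-0.6,0,0,20, 8,-0.8,0,0,20, 8,-0.8,0,0,20]'
python3 - <<'E'
from h import *
import cv2
s=robot.read_state(); c=wristcam(s["tool_pos"],s["orientation"])
cv2.imwrite("pics/w3.png",c["image"][:, 150:500]); print(s["tool_pos"],s["force"])
E
```

```text
t: 5.6
tool_pos: [0.5835, 0.1784, 0.2306]
orientation: [-3.138, 0.15, 0.007]
force: [-11.1, 4.3, 6.1]
opening: 0.0273
gripper_force: 30.0
[0.58352914 0.17844023 0.23058038] [-11.08529742   4.29444572   6.06661721]
```

View pics/w3.png

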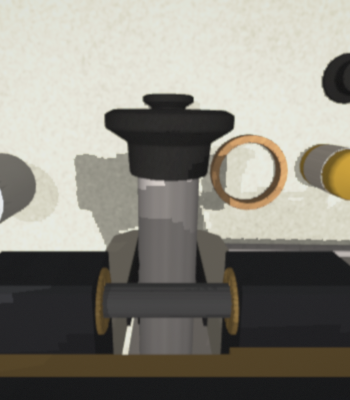

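The foot stays at the same place in the view, at (170,120) in the crop, so the tube moves with the gripper. It has slid about 11 mm at the steady drag.

```bash
python3 -m inch '[2,-0.2,0,0,20, 4,-0.4,0,0,20, 6,-0.6,0,0,20, 8,-0.8,0,0,20, 10,-1,0,0,20, 11,-1.1,0,0,20, 11,-1.1,0,0,20]'; for i in 1 2 3; do echo; done; python3 -m inch '[1,-0.1,0,0,20, 1,-0.1,0,0,20]'
```

```text
t: 6.23
tool_pos: [0.5947, 0.1772, 0.2306]
orientation: [-3.138, 0.15, 0.006]
force: [-9.6, 2.9, 5.5]
opening: 0.0276
gripper_force: 30.0



t: 6.4
tool_pos: [0.5956, 0.1771, 0.2306]
orientation: [-3.138, 0.151, 0.007]
force: [-9.7, 2.8, 4.7]
opening: 0.0277
gripper_force: 30.0
```

```bash
python3 -m inch '[0.5,0,0,0,20, 0.5,0,0,0,20]' | grep -E "tool_pos|^force"
```

```text
tool_pos: [0.5959, 0.1771, 0.2306]
force: [-12.0, 3.2, 5.3]
```

```bash
python3 -m inch '[0.5,-0.1,0,0,20, 0.5,-0.1,0,0,20]' | grep -E "tool_pos|^force";  python3 -m inch '[0.5,0,0,0,20, 0.5,0,0,0,20]' | grep -E "tool_pos|^force"
```

```text
tool_pos: [0.5963, 0.177, 0.2306]
force: [-12.1, 3.4, 6.0]
tool_pos: [0.5968, 0.177, 0.2306]
force: [-12.8, 3.0, 5.9]
```

```bash
python3 -m inch '[0.5,-0.1,0,0,20, 0.5,-0.1,0,0,20]' | grep -E "tool_pos|^force"
```

```text
tool_pos: [0.5973, 0.1769, 0.2306]
force: [-12.6, 2.9, 5.2]
```

```bash
python3 -m inch '[0.5,0,0,0,20, 0.5,0,0,0,20]' | grep -E "tool_pos|^force"
```

```text
tool_pos: [0.5978, 0.1769, 0.2306]
force: [-12.1, 1.8, 5.4]
```

Slide is now about 25.2 mm, so I'll go on step by step.

```bash
python3 -m inch '[0.5,-0.1,0,0,20, 0.5,-0.1,0,0,20]' | grep -E "tool_pos|^force"
```

```text
tool_pos: [0.5986, 0.1768, 0.2306]
force: [-10.5, 3.5, 3.6]
```

```bash
python3 -m inch '[0.5,0,0,0,20, 0.5,0,0,0,20]' | grep -E "tool_pos|^force"
```

```text
tool_pos: [0.5991, 0.1768, 0.2306]
force: [-10.6, 2.5, 5.2]
```

```bash
python3 -m inch '[0.5,-0.1,0,0,20, 0.5,-0.1,0,0,20]' | grep -E "tool_pos|^force"
```

```text
tool_pos: [0.5997, 0.1767, 0.2306]
force: [-9.0, 3.5, 3.2]
```

```bash
python3 -m inch '[0.5,0,0,0,20, 0.5,0,0,0,20]' | grep -E "tool_pos|^force"
```

```text
tool_pos: [0.6005, 0.1766, 0.2306]
force: [-6.5, 3.3, 3.4]
```

```bash
python3 -m inch '[0.3,0,0,0,20, 0.3,0,0,0,20]' | grep -E "tool_pos|^force"
python3 - <<'E'
from h import *
import cv2
c=read_camera("scene"); E=c["extrinsics"]
p=E[:3,:3]@np.array([.575,.195,.252])+E[:3,3]; uv=(c["K"]@p/p[2])[:2]; print(uv)
u,v=uv.astype(int); cv2.imwrite("pics/s2.png",cv2.resize(c["image"][v-50:v+50,u-60:u+60],None,fx=6,fy=6,interpolation=cv2.INTER_CUBIC))
E
```

```text
tool_pos: [0.6009, 0.1765, 0.2306]
force: [-8.0, 3.0, 3.3]
[374.27083738 231.69523046]
```

View pics/s2.png

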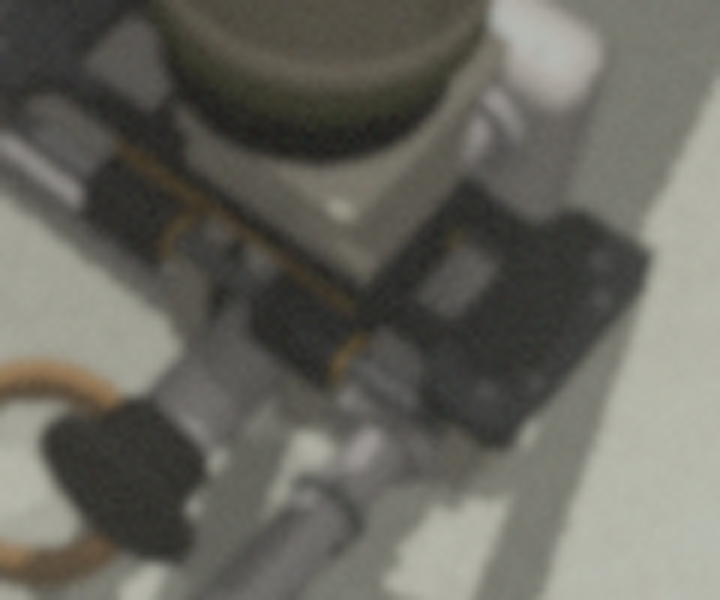

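The gripper hides the button in the scene view (the leg's foot is at (130,480)), so force is the guide. I'll keep stepping.

```bash
python3 -m inch '[0.3,0,0,0,20, 0.3,0,0,0,20]' | grep -E "tool_pos|^force"
```

```text
tool_pos: [0.601, 0.1765, 0.2306]
force: [-8.6, 1.5, 3.8]
```

```bash
python3 -m inch '[0.3,-0.1,0,0,20, 0.3,-0.1,0,0,20]' | grep -E "tool_pos|^force"
```

```text
tool_pos: [0.6012, 0.1765, 0.2306]
force: [-9.7, 2.0, 5.6]
```

```bash
python3 -m inch '[0.4,0,0,0,20, 0.4,0,0,0,20]' | grep -E "tool_pos|^force"
```

```text
tool_pos: [0.6014, 0.1765, 0.2306]
force: [-9.9, 2.1, 4.9]
```

```bash
python3 -m inch '[0.3,0,0,0,20, 0.3,0,0,0,20]' | grep -E "tool_pos|^force"
```

```text
tool_pos: [0.6016, 0.1765, 0.2306]
force: [-11.9, 2.2, 5.0]
```

```bash
python3 -m inch '[0.4,-0.1,0,0,20, 0.4,-0.1,0,0,20]' | grep -E "tool_pos|^force"
```

```text
tool_pos: [0.6019, 0.1764, 0.2306]
force: [-11.5, 1.6, 4.6]
```

```bash
python3 -m inch '[0.4,0,0,0,20, 0.4,0,0,0,20]' | grep -E "tool_pos|^force"
```

```text
tool_pos: [0.6023, 0.1764, 0.2306]
force: [-12.0, 2.1, 5.6]
```

```bash
python3 -m inch '[0.3,0,0,0,20, 0.3,0,0,0,20]' | grep -E "tool_pos|^force"
```

```text
tool_pos: [0.6026, 0.1763, 0.2306]
force: [-11.0, 2.4, 5.0]
```

Run:
```python
from h import *
import cv2
# foot end/tube edge in wrist view vs. earlier: tube slip relative to gripper
a=cv2.imread("pics/w3.png"); s=robot.read_state(); c=wristcam(s["tool_pos"],s["orientation"]); b=c["image"][:,150:500]
cv2.imwrite("pics/w4.png",b)
t=cv2.cvtColor(a,cv2.COLOR_BGR2GRAY)[92:200,100:240]; r=cv2.matchTemplate(cv2.cvtColor(b,cv2.COLOR_BGR2GRAY),t,cv2.TM_CCOEFF_NORMED)
_,m,_,l=cv2.minMaxLoc(r); print(m,l)
for im,n in((a,"a"),(b,"b")):
    d=im.max(2)[:,165].astype(int); print(n,d[170:190].tolist()); d=im.max(2)[:,120].astype(int); print(d[98:145].tolist())
x,y=l; f=lambda p,q,o:(p-o)/(2*(p+o-2*q))
print("subpx dy",f(r[y-1,x],r[y,x],r[y+1,x]))
print(s["force"])
```

```text
0.8477815389633179 (100, 92)
a [47, 47, 48, 47, 47, 48, 47, 46, 48, 53, 79, 114, 140, 154, 164, 158, 145, 141, 140, 140]
[229, 229, 229, 230, 230, 230, 229, 227, 224, 212, 161, 87, 37, 33, 36, 38, 39, 39, 41, 40, 40, 40, 41, 41, 41, 41, 41, 41, 41, 41, 39, 36, 33, 30, 28, 30, 28, 34, 68, 128, 190, 223, 230, 230, 229, 228, 228]
b [47, 47, 48, 47, 47, 47, 48, 47, 49, 77, 141, 199, 218, 207, 170, 145, 140, 140, 140, 140]
[230, 229, 228, 228, 230, 230, 229, 228, 225, 212, 160, 85, 36, 34, 35, 38, 38, 39, 41, 39, 40, 40, 41, 41, 41, 41, 41, 42, 42, 41, 40, 37, 34, 31, 29, 29, 29, 34, 68, 130, 192, 224, 230, 231, 231, 230, 229]
subpx dy 0.24824023
[-10.99621482   2.40807861   5.01273925]
```

Run:
```python
from h import *
import cv2
from scipy.spatial.transform import Rotation as Ro
s=robot.read_state(); c=wristcam(s["tool_pos"],s["orientation"])
M=c["mount"]
def ext(pos,rv):
    T=np.eye(4);T[:3,:3]=Ro.from_rotvec(rv).as_matrix();T[:3,3]=pos; return np.linalg.inv(T@M)
u=np.array([.9953,-.0966])
w1=dict(np.load("w1.npz"))
for n,im,E in(("w1",w1["image"],w1["extrinsics"]),("w2",cv2.imread("pics/w2.png"),ext([.57555414,.18004018,.2359966],[-3.13705433,.15188904,-.00516913])),("w4",c["image"],c["extrinsics"])):
    m=im.max(2)<75; m[:100 if n!="w1" else 108]=0; m[200:]=0; m=m.astype(np.uint8)
    nn,l,st,ce=cv2.connectedComponentsWithStats(m); i=l[128 if n!="w1" else 120,315]
    L=l==i; d=dict(c,extrinsics=E); ys,xs=np.nonzero(L); 
    el=ys[xs<=xs.min()+2].mean()+.0; er=ys[xs>=xs.max()-2].mean()
    A=onplane(d,(xs.min(),el),.252)[:2]; B=onplane(d,(xs.max()+1,er),.252)[:2]
    jb=[np.nonzero(L[:,k])[0].max()+.5 for k in range(310,320)]; J=onplane(d,(315,np.median(jb)),.266)[:2]
    print(n,st[i],"rim along",A@u,B@u,"dia",np.linalg.norm(A-B).round(4),"junction",J@u, A,B)
```

```text
w1 [ 284  108   58   34 1361] rim along 0.6200019875639968 0.6192348675674736 dia 0.0546 junction 0.5978573213521792 [0.64223013 0.19885775] [0.63619564 0.14462375]
w2 [ 259  100  123   84 6486] rim along 0.6202823693675898 0.619440092043974 dia 0.0563 junction 0.5967809637005496 [0.64260024 0.19976864] [0.63632347 0.14381635]
w4 [ 255  110  129   70 6584] rim along 0.6505656844265002 0.6498353453014912 dia 0.0565 junction 0.6272138167253415 [0.67270382 0.19644337] [0.6665226  0.14031671]
```

```bash
python3 -m inch '[0.3,0,0,0,20, 0.3,0,0,0,20]' | grep -E "tool_pos|^force"
```

```text
tool_pos: [0.6029, 0.1763, 0.2306]
force: [-11.9, 2.1, 5.2]
```

```bash
python3 -m inch '[0.3,0,0,0,20, 0.3,0,0,0,20]' | grep -E "tool_pos|^force"
```

```text
tool_pos: [0.6032, 0.1763, 0.2306]
force: [-12.6, 1.7, 5.2]
```

```bash
python3 -m inch '[0.3,-0.1,0,0,20, 0.3,-0.1,0,0,20]' | grep -E "tool_pos|^force"
```

```text
tool_pos: [0.6033, 0.1763, 0.2306]
force: [-13.2, 2.0, 5.9]
```

```bash
python3 -m inch '[0.3,0,0,0,20, 0.3,0,0,0,20]' | grep -E "tool_pos|^force"
```

```text
tool_pos: [0.6034, 0.1763, 0.2306]
force: [-12.8, 1.9, 5.0]
```

```bash
python3 -m inch '[0.3,0,0,0,20, 0.3,0,0,0,20]' | grep -E "tool_pos|^force"
```

```text
tool_pos: [0.6035, 0.1763, 0.2306]
force: [-14.6, 3.0, 6.9]
```

The force has risen past the drag while motion has all but stopped, so the button has clicked and sits at the end of its play. I'll unload, open the gripper, lift and look.

```bash
python3 -m inch '[-1,0,0,0,20, -2,0.2,0,0,20, -3,0.3,0,0,20, -3,0.3,0,0,20]'; python3 -m inch '[0,0,0,0,35, 0,0,0,0,50, 0,0,0,0,60, 0,0,0,0,70, 0,0,0,0,70, 0,0,0,0,70, 0,0,20,0,70, 0,0,50,0,70, 0,0,90,0,70, 0,0,130,0,70]'; python3 -m inch '[-5,0,30,0,70, -15,0,35,0,70, -25,0,35,0,70, -30,0,35,0,70, -30,0,35,0,70, -30,0,35,0,70]'
python3 - <<'E'
from h import *
import cv2
s=robot.read_state(); c=wristcam(s["tool_pos"],s["orientation"]); im=c["image"]
np.savez("w5.npz",**{k:c[k] for k in("image","K","extrinsics")})
cv2.imwrite("pics/w5.png",cv2.resize(im[80:280,250:450],None,fx=3,fy=3,interpolation=cv2.INTER_CUBIC)); print(s["tool_pos"],s["t"])
E
```

```text
t: 10.55
tool_pos: [0.6036, 0.1762, 0.2307]
orientation: [-3.138, 0.152, -0.002]
force: [2.3, 2.1, -0.8]
opening: 0.0273
gripper_force: 30.0
t: 11.38
tool_pos: [0.6024, 0.1759, 0.3609]
orientation: [3.137, -0.152, -0.004]
force: [0.8, -0.5, 0.7]
opening: 0.0651
gripper_force: 0.0
t: 11.88
tool_pos: [0.573, 0.1761, 0.395]
orientation: [3.138, -0.151, -0.001]
force: [-0.2, 0.3, 1.1]
opening: 0.065
gripper_force: 0.0
[0.57301206 0.17607414 0.39500735] 11.8833
```

View pics/w5.png

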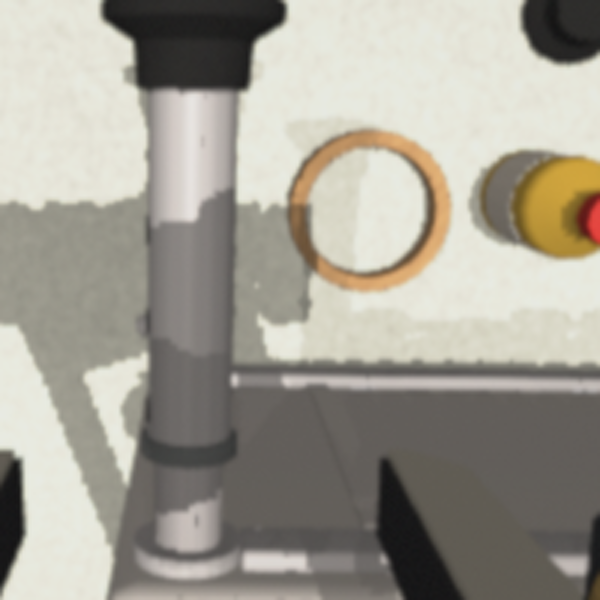

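The tube is drawn out: the collar at (190,447) now shows bare post below it. There is a bump on the left edge at about (145,325), where the button should be. I'll check it in pixels.

Run:
```python
from h import *
for f in("w1.npz","w5.npz"):
    c=dict(np.load(f)); g=c["image"].max(2); E=c["extrinsics"]
    for P in([.5745,.197,.252],):
        p=E[:3,:3]@P+E[:3,3]; print(f,(c["K"]@p/p[2])[:2])
    for v in range(176,202,2): print(v,g[v,290:306].tolist())
```

```text
w1.npz [294.19015341 185.44060723]
176 [155, 153, 151, 150, 151, 151, 152, 145, 123, 111, 114, 119, 123, 126, 130, 133]
178 [156, 156, 154, 151, 149, 149, 149, 142, 121, 110, 114, 119, 124, 127, 130, 133]
180 [153, 153, 152, 152, 152, 152, 147, 132, 105, 105, 113, 119, 123, 126, 130, 134]
182 [153, 153, 153, 150, 142, 129, 123, 112, 88, 100, 113, 119, 123, 127, 130, 133]
184 [155, 155, 153, 148, 133, 126, 129, 122, 91, 99, 113, 119, 123, 127, 130, 134]
186 [154, 154, 154, 150, 137, 128, 130, 122, 91, 99, 114, 119, 123, 127, 130, 134]
188 [152, 153, 153, 154, 150, 140, 129, 116, 90, 100, 114, 119, 123, 126, 130, 134]
190 [152, 152, 153, 155, 155, 152, 148, 139, 117, 110, 114, 119, 124, 127, 130, 134]
192 [155, 156, 155, 155, 154, 152, 149, 142, 122, 111, 109, 111, 114, 118, 121, 124]
194 [153, 155, 156, 157, 158, 158, 156, 148, 124, 108, 99, 97, 100, 102, 105, 108]
196 [153, 155, 156, 157, 157, 156, 154, 145, 122, 107, 99, 97, 100, 102, 105, 108]
198 [159, 163, 166, 173, 191, 196, 187, 158, 124, 108, 100, 98, 100, 102, 105, 107]
200 [220, 225, 226, 227, 229, 228, 218, 171, 125, 111, 1
[... 454 characters left out ...]
88, 102, 114, 120, 123, 128, 131]
186 [155, 155, 154, 153, 149, 134, 124, 119, 100, 80, 99, 114, 120, 124, 127, 131]
188 [154, 154, 154, 153, 151, 140, 131, 127, 108, 82, 100, 114, 120, 124, 128, 131]
190 [152, 153, 152, 153, 153, 143, 132, 125, 107, 89, 102, 115, 120, 124, 127, 131]
192 [152, 152, 153, 154, 156, 152, 145, 133, 123, 110, 104, 108, 111, 116, 118, 121]
194 [155, 155, 156, 155, 155, 153, 152, 150, 143, 121, 99, 95, 97, 100, 103, 105]
196 [152, 154, 156, 157, 158, 158, 159, 162, 156, 127, 101, 95, 97, 100, 103, 106]
198 [152, 156, 163, 166, 167, 167, 180, 214, 215, 163, 111, 96, 97, 101, 103, 105]
200 [196, 204, 221, 226, 227, 226, 226, 227, 220, 167, 112, 96, 98, 101, 103, 105]
```

The button stands out just as it did at the start, at the expected place, and the robot is clear.

```bash
python3 -c "
from plant import job; print(job.close_job())"
```

```text
the job is handed in; nothing more can be done
None
```

The short leg's tube is drawn out about 30 mm to the next hole, with its button showing out again in the wrist camera and the gripper open and clear; the job is handed in at about 12 s, and no result came back.

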